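Zero the burr mill and set it three clicks open

TASK

Set the grind on the empty burr mill: turn the knurled adjusting ring on its top clockwise until you feel the burrs meet and the ring come to a firm stop, without forcing it on, then back it off three clicks from there and let go. Leave the sample cup under the chute, the hopper and the timer where they stand.

Things in the scene. Friction and masses are not known exactly. Their poses are not given: they have to be found in the camera images.
- mill: Bench burr mill, fixed: white motor housing (106 x 114 mm, top 162 mm up) on a grey foot (215 x 132 mm), steel chute at its front (-x) over a cup, round aluminium head on top (100 mm wide, flat at 183.5 mm, 18 engraved marks) under the adjusting ring. Origin on the bench under the ring's axis, z up. A sprung ball clicks 18 times a turn; passing a click takes up to 0.1 N m, friction 0.02 N m.
- ring_top (a point): Centre of the adjusting ring's top face, 216.5 mm above the bench. The ring is dark steel, knurled, 60 mm across, 32 mm high, its lower edge 1 mm above the head, with a white index line. It turns in place about its vertical axis, neither rising nor sinking; free space all round and above; grip it across from above.
- ring (a joint): Turn of the ring, rad: grows counter-clockwise from above (opens the burrs), falls clockwise (closes). It rests in clicks at multiples of 0.349; let go between two, it drops into one. Starts at 0. The burrs meet at some reading between -1.25 and -2.4, other on each mill (wear) and often between clicks; to be felt only. From there the torque climbs.
- upper_burr: Upper burr, hidden in the head, moved by the ring's helical thread: up 0.8 mm a click opening. Origin at its grinding face. Burrs and head spring a little: past first contact the ring turns on under rising torque, about 0.1 N m more after 0.04 rad, 0.25 after 0.1, 0.5 after 0.2. Firm stop: over 30 N on the lower burr; 0.25 N m felt at the ring. Over 220 N (0.5 N m) the burrs are damaged.
- lower_burr: Lower burr, steel cone 37 mm wide, seen down the ring's throat. Origin at the centre of its grinding face; the gap is the height of the upper burr's origin over it. The readings of both burrs are far too coarse to set it by: feel for the stop.
- sample_cup: Steel sample cup, 66 mm wide, 78 mm high, stands on the rubber mat of the mill's foot under the chute. Origin at the centre of its underside.
- hopper: The mill's clear plastic hopper, a funnel 111 mm wide and 92 mm high, taken off and standing mouth down on the bench to the right of the mill. Origin at the centre of its mouth, on the bench.
- timer: White lab timer, 66 x 66 x 18 mm, lying on the bench. Origin at the centre of its underside.
Things that resemble listed ones, but are neither listed nor needed, are in the scene too. Leave any green or pink look-alike of the sample_cup alone.

How it is judged:
By the outcome, as a careful person would: the job done as asked, in the order asked, and still so for the second after the job is handed in, with the robot touching nothing.
It also fails if it takes over 67 s, if anything falls off the work surface, if the arm or the gripper's body presses on something with over 40 N, if the wrist force passes 120 N, or if a joint passes its speed limit or range.

ROBOT

A 6-joint arm with a two-finger parallel gripper is mounted at the origin on a cart in front of the work surface, level with it; the furniture and walls round the work are solid. World frame = base frame: x ahead of the robot, y to its left, z up, the work surface at z = 0. Lengths are in m, angles in rad, forces in N, time in s.
With the tool pointing down it reaches from about 0.375 to 0.975 m from the base axis. Payload 3.8 kg.
Tool frame: the origin (TCP) lies at the very end of the fingers, on their centre line; the grasp point (between the pads) lies 19 mm behind it; z points along the fingers, x is the direction in which the jaws open and shut, and the axes are right-handed (so a half turn about z gives the same grasp; the last joint's range is limited). The gripper opens to 88 mm and grips with 3 to 60 N. Pads are 18 mm wide; open, the fingers measure 123 mm over their backs; the gripper's body (75 mm by 187 mm) begins 45 mm behind the grasp point.
Start: joints at [-1.234, 0.264, 1.604, -0, 1.274, -0.037], TCP at [0.246, -0.628, 0.239] pointing down, gripper open.
Joint ranges: [-2.63, 2.63], [-0.94, 2.18], [0.31, 2.57], [-1.31, 4.45], [0, 2.66], [-2.55, 2.55]. Speed limits (rad/s): [2.57, 2.57, 3.14, 3.14, 3.14, 3.14].

INTERFACE

Orientations are given as a unit quaternion [w, x, y, z].
In Python, from bench import robot gives the robot as it stands. The module is installed in compiled form; this text tells all that it offers.
- The arm moves only by the shell command python3 -m inch 'ROWS' [FORCE]. ROWS is JSON, a list of rows, each a list of 7 numbers: the shift along the tool's x, y, z in m, then the turn, a rotation vector about the tool's x, y, z in degrees, then the finger opening in m, from 0 to 0.0881. A call has 1 to 20 rows; each row shifts and turns the commanded pose from where the row before left it, along the tool's axes as they then stand; what a row does not reach is not made up. A row lasts 1/12 s, in which the tool goes at most 41.7 mm and 7.16 degrees, less where a joint would pass 70% of its speed; a pose out of reach is approached as far as the arm can. A call with a gripper value outside its range is refused whole. The fingers move at their own pace and stop on an object; FORCE is the grip in N (left out, the last holds). Time passes only in rows, so rows that do not move let the fingers close. It gives the time, the measured TCP pose, the force and the opening at its end, in the units of the state.
- robot.get_state(): the state, without advancing time (a new reading comes with each control period).
- robot.grab_frame(name): name is "scene" or "top" or "wrist"; returns a dict with "img" (420x560x3 uint8, red, green, blue), "camera_matrix" (3x3 intrinsics, pixels), "xyz" and "orientation" of the camera in the world. Camera axes: x right, y down, z forward; pixel columns grow to the right and rows downward; lengths in m; the calibration is good to about 2 mm. A picture is of the moment at which its call begins. There is no depth.
- robot.close_job(): hands the job in, once; it reports no verdict.
The state is a dict: "time_s": time; "joint_pos": joint angles; "joint_vel": joint speeds; "joint_efforts": joint torques, N m; "position": TCP position; "ee_rot": TCP orientation; "ft_force": force on the tool from outside, world axes, zero at the start; "wrist_torque": the same for the moment, N m; "opening": finger opening in m.
Only numpy, scipy, OpenCV 4.12 (cv2) and the standard library are available. Lean on these libraries where they do the work, as an engineer would, in place of code of your own. Each camera call takes 0.05 s, during which the arm holds its last target.

## Working session

There is one attempt and no reset: what is moved stays moved. The work goes in short steps, Python scripts to look and compute and a shell command to move; the robot and the scene stay as the last step left them, time stands still between calls to the robot, and variables do not carry over. Pictures are saved under pics/ and viewed, and the job is handed in when it is done.

```bash
mkdir -p pics; python3 - <<'E'
from bench import robot
import cv2
s=robot.get_state();print(s)
for n in("scene","top","wrist"):
    f=robot.grab_frame(n);cv2.imwrite(f"pics/{n}0.png",f["img"][:,:,::-1]);print(n,f["camera_matrix"],f["xyz"],f["orientation"])
E
```

```text
{'time_s': 0.0, 'joint_pos': array([-1.23388209e+00,  2.64729042e-01,  1.60531165e+00, -3.47454473e-05,
        1.27371063e+00, -3.68962889e-02]), 'joint_vel': array([-4.94669599e-05, -1.72739770e-03,  4.25672106e-04,  2.06009054e-03,
        1.07869292e-03, -5.35690553e-04]), 'joint_efforts': array([ 8.91878426e-04, -5.02109814e+01, -3.56878245e+01,  7.31860986e-02,
        2.95256660e-02, -1.93606684e-04]), 'position': array([ 0.24624972, -0.62774198,  0.23743792]), 'ee_rot': array([-6.27210144e-04,  8.26188044e-01, -5.63393424e-01, -8.78548572e-04]), 'ft_force': array([-0.76712235, -1.08315093,  0.94591013]), 'wrist_torque': array([0.00299754, 0.02533864, 0.00137146]), 'opening': 0.08840652045698971}
scene [[536.93812816   0.         281.66600359]
 [  0.         536.93812816 212.58205785]
 [  0.           0.           1.        ]] [-0.44494201  0.49539698  0.84371571] [ 0.2293743  -0.39415415  0.7728294  -0.44132148]
top [[535.94695469   0.         289.39186739]
 [  0.         535.94695469 209.00378863]
 [  0.           0.           1.        ]] [ 0.35264275 -0.18277981  1.25239962] [-0.05638057  0.71090587 -0.69948941  0.04635346]
wrist [[341.74265013   0.         273.68436374]
 [  0.         341.74265013 211.98819009]
 [  0.           0.           1.        ]] [ 0.30908868 -0.6022795   0.38420963] [ 0.10770915  0.81924545 -0.55826143 -0.07469811]
```

View pics/scene0.png

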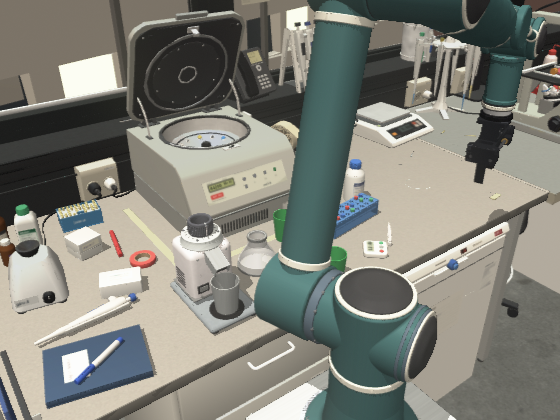

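View pics/top0.png

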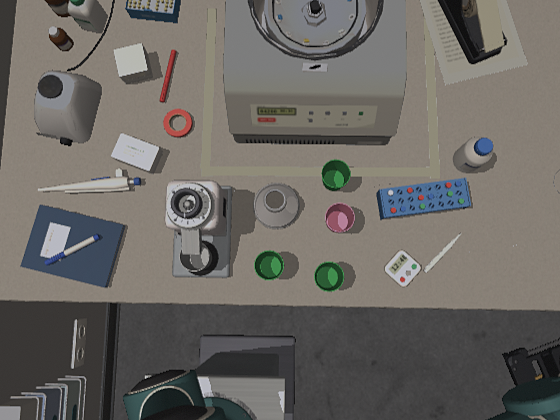

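The mill is at about (192,203) in the top view and (202,225) in the scene view. The grey-white device at top (68,105) is a vortex mixer with no ring, so it isn't the mill. I'll check the mill in an enlarged crop and measure the ring.

```bash
cat > h.py <<'E'
import numpy as np,cv2
from bench import robot
from scipy.spatial.transform import Rotation as R
def rot(q): return R.from_quat([q[1],q[2],q[3],q[0]])
def ray(f,u,v,z):
    d=rot(f["orientation"]).apply(np.linalg.inv(f["camera_matrix"])@[u,v,1]);p=np.array(f["xyz"]);return p+d*(z-p[2])/d[2]
def proj(f,P):
    c=rot(f["orientation"]).inv().apply(np.array(P)-f["xyz"]);q=f["camera_matrix"]@c;return q[:2]/q[2]
E
python3 - <<'E'
from h import *
f=robot.grab_frame("top");i=f["img"][:,:,::-1]
a=cv2.resize(i[165:285,150:250],None,fx=5,fy=5,interpolation=cv2.INTER_CUBIC)
g=robot.grab_frame("scene");j=g["img"][:,:,::-1]
b=cv2.resize(j[200:330,160:260],None,fx=3,fy=4.615,interpolation=cv2.INTER_CUBIC)
b=cv2.resize(b,(300,600))
cv2.imwrite("pics/crop.png",np.hstack([a,b]))
print(ray(f,191,203,.2165),ray(g,201,219,.2165))
E
```

```text
[0.51319753 0.02645923 0.2165    ] [0.51230076 0.03733594 0.2165    ]
```

View pics/crop.png

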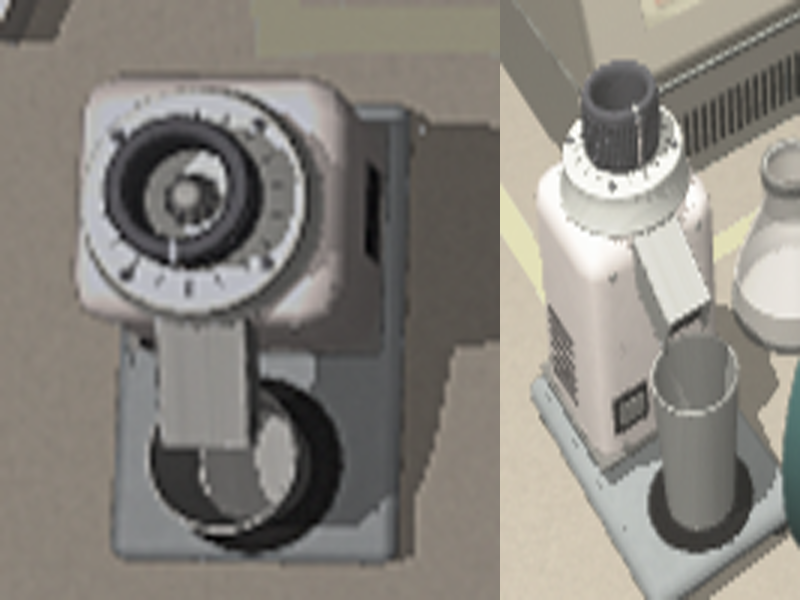

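The crop confirms the mill: knurled dark ring with a white index line pointing down at crop (173,250), chute and steel cup below it. Next I refine the ring's centre using the top face.

```bash
python3 - <<'E'
from h import *
f=robot.grab_frame("top");g=robot.grab_frame("scene")
print(ray(f,186.2,204,.2165),ray(g,199.7,219.7,.2165))
out=[]
for h,(x0,y0,w,hh),k in((f,(150,165,100,110),5),(g,(165,195,80,80),7)):
  for c in((.512,.036),(.512,.033)):
    i=h["img"][:,:,::-1]
    im=cv2.resize(i,None,fx=k,fy=k,interpolation=cv2.INTER_CUBIC)
    t=np.linspace(0,6.283,60)
    for z,col in((.2165,(0,0,255)),(.1845,(0,255,0))):
        p=np.array([proj(h,[c[0]+.03*np.cos(a),c[1]+.03*np.sin(a),z]) for a in t])
        cv2.polylines(im,[((p+.5)*k).astype(int)],True,col,1)
    out.append(cv2.resize(im[y0*k:(y0+hh)*k,x0*k:(x0+w)*k],(390,300)))
cv2.imwrite("pics/ov.png",np.vstack([np.hstack(out[:2]),np.hstack(out[2:])]))
s=robot.get_state();r=rot(s["ee_rot"]);print(r.as_matrix().round(3),s["time_s"])
w=robot.grab_frame("wrist");print(w["xyz"])
E
```

```text
[0.51107076 0.03580891 0.2165    ] [0.51131717 0.04118659 0.2165    ]
[[ 0.365 -0.931 -0.   ]
 [-0.931 -0.365  0.001]
 [-0.001 -0.    -1.   ]] 0.35
[ 0.30917578 -0.6025249   0.38506867]
```

View pics/ov.png

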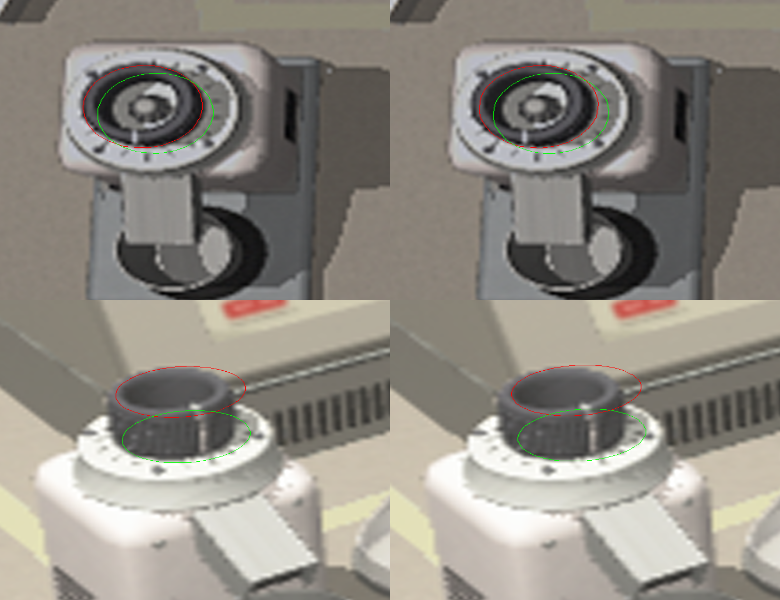

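```bash
python3 -m inch '[[0,0,-0.03,0,0,0,0.088],[0,0,-0.03,0,0,0,0.088],[-0.029,-0.027,0,0,0,0,0.088],[-0.029,-0.027,0,0,0,0,0.088],[-0.029,-0.027,0,0,0,0,0.088],[-0.029,-0.027,0,0,0,0,0.088],[-0.029,-0.027,0,0,0,0,0.088],[-0.029,-0.027,0,0,0,0,0.088],[-0.029,-0.027,0,0,0,0,0.088],[-0.029,-0.027,0,0,0,0,0.088],[-0.029,-0.027,0,0,0,0,0.088],[-0.029,-0.027,0,0,0,0,0.088],[-0.029,-0.027,0,0,0,0,0.088],[-0.029,-0.027,0,0,0,0,0.088],[-0.029,-0.027,0,0,0,0,0.088],[-0.029,-0.027,0,0,0,0,0.088],[-0.029,-0.027,0,0,0,0,0.088],[0,0,0,0,0,0,0.088]]'
python3 -m inch '[[0,0,0,0,0,-7,0.088],[0,0,0,0,0,-7,0.088],[0,0,0,0,0,-7,0.088],[0,0,0,0,0,-7,0.088],[0,0,0,0,0,-7,0.088],[0,0,0,0,0,-7,0.088],[0,0,0,0,0,-7,0.088],[0,0,0,0,0,-7,0.088],[0,0,0,0,0,-7,0.088],[0,0,0,0,0,-7,0.088],[0,0,0,0,0,-7,0.088],[0,0,0,0,0,-7,0.088],[0,0,0,0,0,-7,0.088],[0,0,0,0,0,-7,0.088],[0,0,0,0,0,-7,0.088],[0,0,0,0,0,-7,0.088],[0,0,0,0,0,-7,0.088],[0,0,0,0,0,-7,0.088],[0,0,0,0,0,-7,0.088],[0,0,0,0,0,-7,0.088]]'
python3 - <<'E'
from h import *
s=robot.get_state();print(s["joint_pos"].round(3),s["position"],rot(s["ee_rot"]).as_matrix().round(3),s["ft_force"],s["wrist_torque"],s["time_s"])
f=robot.grab_frame("wrist");cv2.imwrite("pics/w1.png",f["img"][:,:,::-1])
E
```

```text
time_s: 1.9
position: [0.4663, -0.0696, 0.2991]
ee_rot: [-0.002, 0.828, -0.561, -0.0]
ft_force: [0.1, 0.4, -0.2]
opening: 0.0881
time_s: 3.57
position: [0.4644, -0.0762, 0.2988]
ee_rot: [0.0, 0.81, 0.586, -0.0]
ft_force: [0.3, -0.5, 0.1]
opening: 0.088
[-0.215 -0.165  1.942 -0.     1.364 -1.467] [ 0.46443841 -0.07622137  0.29883946] [[ 0.313  0.95   0.   ]
 [ 0.95  -0.313 -0.   ]
 [-0.     0.    -1.   ]] [ 0.31699311 -0.53147753  0.14047417] [ 0.03633452 -0.11052303  0.01554409] 3.5667
```

View pics/w1.png

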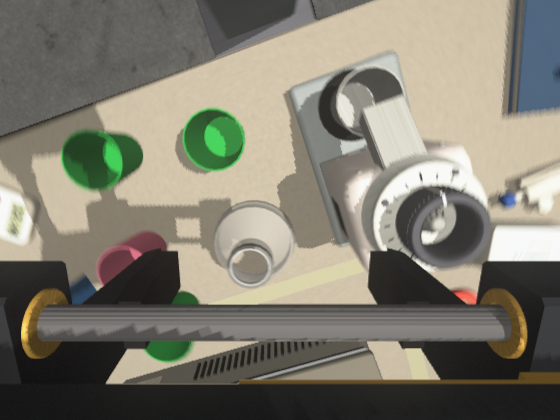

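The wrist view shows the mill's ring with its top face centred near (450,226). The index line is at its rim near (443,200), and the hopper is at (254,240).

```bash
python3 - <<'E'
from h import *
f=robot.grab_frame("wrist");i=f["img"]
k=6;x0,y0=380,160
im=cv2.resize(i[y0:y0+120,x0:x0+130][:,:,::-1],None,fx=k,fy=k,interpolation=cv2.INTER_CUBIC)[:600,:780]
print(ray(f,450,226,.2165))
t=np.linspace(0,6.283,90)
for c,col in(((.511,.037),(0,0,255)),((.511,.040),(0,255,0))):
    p=np.array([proj(f,[c[0]+.03*np.cos(a),c[1]+.03*np.sin(a),.2165]) for a in t])
    cv2.polylines(im,[((p-[x0,y0]+.5)*k).astype(int)],True,col,1)
cv2.imwrite("pics/w1c.png",im)
E
```

```text
[0.5082979  0.04140827 0.2165    ]
```

View pics/w1c.png

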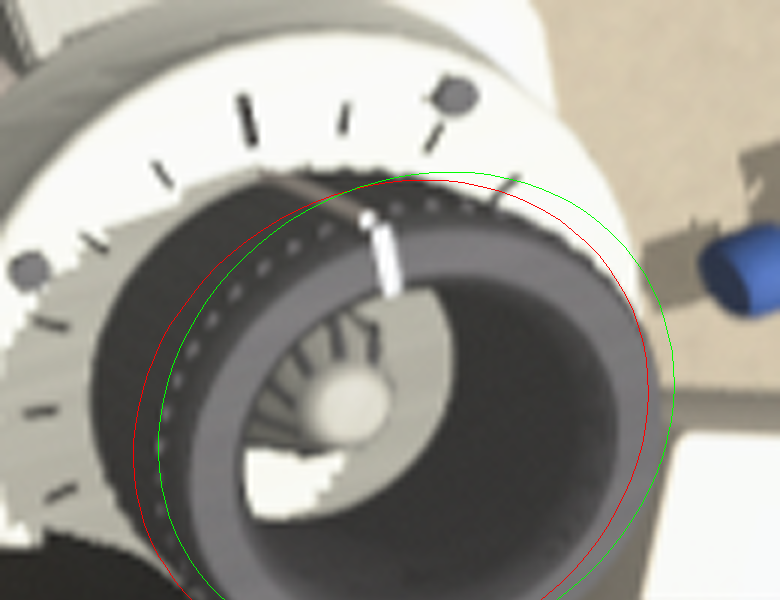

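```bash
python3 - <<'E'
from h import *
f=robot.grab_frame("wrist");s=robot.get_state();r=rot(s["ee_rot"])
for u,v in((450.5,236),(450.5,234)):
    p=ray(f,u,v,.2165);print(p,r.inv().apply(p-s["position"]))
E
```

```text
[0.51708826 0.03994598 0.2165    ] [0.12677592 0.01238795 0.08229331]
[0.51560865 0.04022971 0.2165    ] [0.12656793 0.01089581 0.08229299]
```

```bash
python3 -m inch '[[0.0315,0.002,0,0,0,0,0.088],[0.0315,0.002,0,0,0,0,0.088],[0.0315,0.002,0,0,0,0,0.088],[0.0315,0.003,0,0,0,0,0.088],[0,0,0,0,0,0,0.088],[0,0,0,0,0,0,0.088]]'
python3 - <<'E'
from h import *
s=robot.get_state();print(s["joint_pos"].round(3),s["position"],s["ft_force"],s["wrist_torque"],s["time_s"])
f=robot.grab_frame("wrist");i=f["img"][:,:,::-1].copy();cv2.imwrite("pics/w2.png",i)
g=robot.grab_frame("scene");cv2.imwrite("pics/s2.png",cv2.resize(g["img"][150:340,120:320][:,:,::-1],None,fx=3,fy=3))
print(proj(f,[.511,.04,.2165]),proj(f,[.516,.04,.2165]))
E
```

```text
time_s: 4.22
position: [0.5135, 0.0418, 0.2985]
ee_rot: [-0.0, 0.812, 0.584, -0.0]
ft_force: [-0.4, 0.1, 0.7]
opening: 0.088
[ 0.033 -0.074  1.862 -0.     1.354 -1.213] [0.51352219 0.04184373 0.29852248] [-0.41724324  0.12067837  0.69509115] [ 0.0390801  -0.14686202 -0.0193084 ] 4.2167
[267.69178215 216.20549951] [269.99776734 222.72784632]
```

View pics/w2.png

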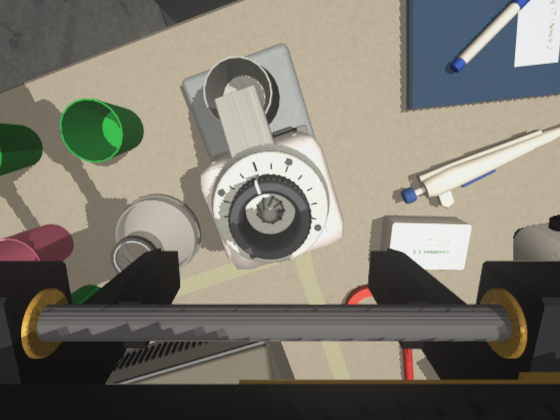

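View pics/s2.png

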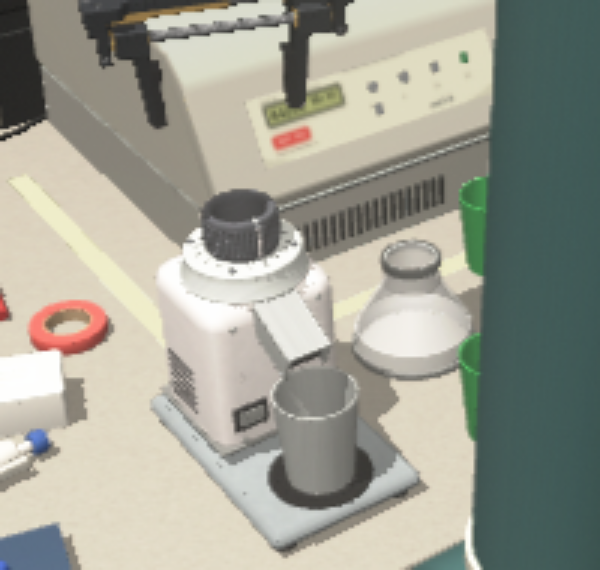

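The wrist view now has the ring's top face spanning columns 229 to 311 and rows 181 to 259, midway between the fingers. In the scene view the cup and hopper haven't been disturbed.

```bash
python3 - <<'E'
from h import *
f=robot.grab_frame("wrist");s=robot.get_state();r=rot(s["ee_rot"])
x0,y0,k=215,160,6
im=cv2.resize(f["img"][y0:y0+100,x0:x0+115][:,:,::-1],None,fx=k,fy=k,interpolation=cv2.INTER_CUBIC)
p=ray(f,270,219.5,.2165);print(p,r.inv().apply(p-s["position"]))
t=np.linspace(0,6.283,90)
for R0,z in((.03,.2145),(.03,.1845)):
    q=np.array([proj(f,[p[0]+R0*np.cos(a),p[1]+R0*np.sin(a),z]) for a in t])
    cv2.polylines(im,[((q-[x0,y0]+.5)*k).astype(int)],True,(0,0,255),1)
cv2.imwrite("pics/w2c.png",im)
E
```

```text
[0.51327852 0.03927467 0.2165    ] [-0.00062127  0.00054962  0.08213646]
```

View pics/w2c.png

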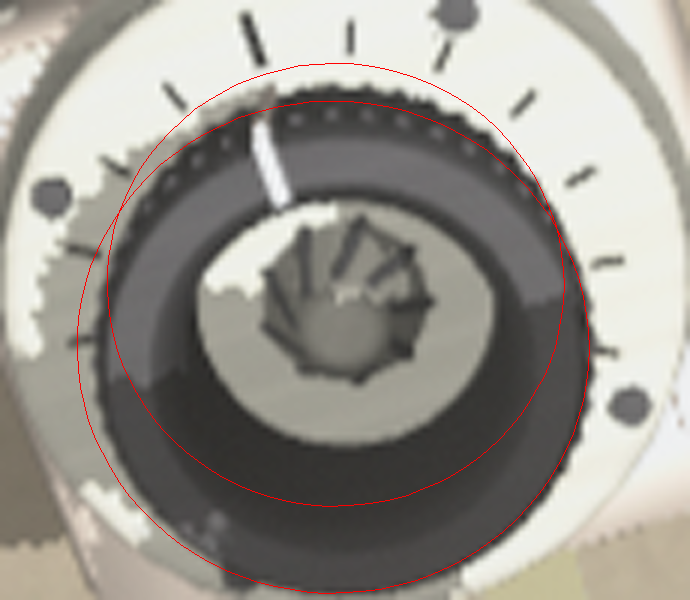

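The ring is centred under the TCP to about 0.5 mm. Descending so the TCP is at about 0.188, above the head.

```bash
python3 -m inch '[[0,0,0.025,0,0,0,0.088],[0,0,0.025,0,0,0,0.088],[0,0,0.02,0,0,0,0.088],[0,0,0.02,0,0,0,0.088],[0,0,0.01,0,0,0,0.088],[0,0,0.01,0,0,0,0.088],[0,0,0,0,0,0,0.088],[0,0,0,0,0,0,0.088],[0,0,0,0,0,0,0.088]]' 30
cat > st.py <<'E'
from h import *
s=robot.get_state();m=rot(s["ee_rot"]).as_matrix();yaw=np.degrees(np.arctan2(m[1,0],m[0,0]))
print("t",round(s["time_s"],2),"yaw",round(yaw,2),"pos",s["position"].round(4),"F",s["ft_force"].round(2),"M",s["wrist_torque"].round(3),"j6",s["joint_pos"][5].round(3),"e6",s["joint_efforts"][5].round(3),"op",round(s["opening"],4))
E
python3 st.py; python3 - <<'E'
from h import *
g=robot.grab_frame("scene");cv2.imwrite("pics/s3.png",cv2.resize(g["img"][150:300,120:320][:,:,::-1],None,fx=4,fy=4))
E
```

```text
time_s: 5.12
position: [0.5142, 0.0408, 0.19]
ee_rot: [0.001, 0.812, 0.583, 0.001]
ft_force: [0.5, 0.2, -0.3]
opening: 0.0879
t 5.12 yaw 71.39 pos [0.5142 0.0408 0.19  ] F [ 0.46  0.2  -0.31] M [ 0.009 -0.129  0.003] j6 -1.215 e6 0.001 op 0.0879
```

View pics/s3.png

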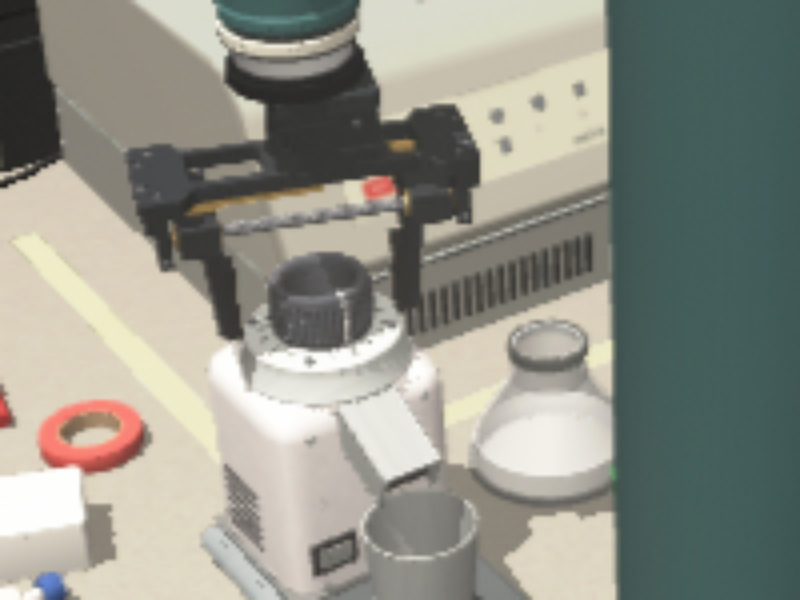

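The fingers straddle the ring. I'll lower 2 mm and close gently.

```bash
python3 -m inch '[[0,0,0.002,0,0,0,0.066],[0,0,0,0,0,0,0.066],[0,0,0,0,0,0,0.063],[0,0,0,0,0,0,0.063],[0,0,0,0,0,0,0.058],[0,0,0,0,0,0,0.058],[0,0,0,0,0,0,0.058],[0,0,0,0,0,0,0.058]]' 10; python3 st.py
python3 -m inch '[[0,0,0,0,0,0,0.05],[0,0,0,0,0,0,0.05],[0,0,0,0,0,0,0.05],[0,0,0,0,0,0,0.05],[0,0,0,0,0,0,0.05]]' 10; python3 st.py
```

```text
time_s: 5.83
position: [0.5128, 0.0392, 0.1869]
ee_rot: [0.001, 0.812, 0.584, -0.002]
ft_force: [-2.0, -5.9, 2.3]
opening: 0.0599
t 5.83 yaw 71.45 pos [0.5128 0.0392 0.1869] F [-2.   -5.87  2.3 ] M [-1.01   0.241  0.004] j6 -1.215 e6 0.02 op 0.0599
time_s: 6.25
position: [0.5128, 0.0392, 0.1868]
ee_rot: [0.001, 0.812, 0.584, -0.002]
ft_force: [-1.5, -6.3, 2.3]
opening: 0.0601
t 6.25 yaw 71.45 pos [0.5128 0.0392 0.1868] F [-1.51 -6.3   2.32] M [-0.949  0.22   0.011] j6 -1.215 e6 0.02 op 0.0601
```

Gripped at 60 mm, with a 6 N side force from a roughly 1.7 mm offset along the jaws. I'll relieve that and firm up the grip.

```bash
python3 -m inch '[[-0.0017,0,0,0,0,0,0.05],[0,0,0,0,0,0,0.05],[0,0,0,0,0,0,0.05],[0,0,0,0,0,0,0.05]]' 30; python3 st.py
python3 -m inch '[[0,0,0,0,0,2,0.05],[0,0,0,0,0,2,0.05],[0,0,0,0,0,2,0.05],[0,0,0,0,0,0,0.05]]'; python3 st.py
python3 -m inch '[[0,0,0,0,0,2,0.05],[0,0,0,0,0,2,0.05],[0,0,0,0,0,0,0.05]]'; python3 st.py
python3 -m inch '[[0,0,0,0,0,2,0.05],[0,0,0,0,0,2,0.05],[0,0,0,0,0,0,0.05]]'; python3 st.py
python3 -m inch '[[0,0,0,0,0,2,0.05],[0,0,0,0,0,2,0.05],[0,0,0,0,0,0,0.05]]'; python3 st.py
python3 -m inch '[[0,0,0,0,0,2,0.05],[0,0,0,0,0,0,0.05]]'; python3 st.py
```

```text
time_s: 6.58
position: [0.5128, 0.0392, 0.1868]
ee_rot: [0.0, 0.812, 0.584, -0.0]
ft_force: [-0.6, -2.6, 2.0]
opening: 0.0593
t 6.58 yaw 71.43 pos [0.5128 0.0392 0.1868] F [-0.61 -2.58  2.04] M [-0.536  0.097 -0.043] j6 -1.218 e6 -0.015 op 0.0593
time_s: 6.92
position: [0.5129, 0.0393, 0.1868]
ee_rot: [0.0, 0.842, 0.54, -0.0]
ft_force: [-0.4, -0.8, 1.4]
opening: 0.0594
t 6.92 yaw 65.38 pos [0.5129 0.0393 0.1868] F [-0.44 -0.76  1.4 ] M [-0.542  0.051  0.058] j6 -1.113 e6 0.343 op 0.0594
time_s: 7.17
position: [0.5129, 0.0394, 0.1868]
ee_rot: [0.0, 0.86, 0.511, 0.0]
ft_force: [-1.2, -1.7, 2.4]
opening: 0.0595
t 7.17 yaw 61.43 pos [0.5129 0.0394 0.1868] F [-1.18 -1.75  2.39] M [-0.439  0.013 -0.009] j6 -1.044 e6 0.314 op 0.0595
time_s: 7.42
position: [0.513, 0.0395, 0.1868]
ee_rot: [0.0, 0.877, 0.481, 0.0]
ft_force: [0.7, -1.4, 1.4]
opening: 0.0593
t 7.42 yaw 57.45 pos [0.513  0.0395 0.1868] F [ 0.71 -1.37  1.39] M [-0.432  0.078 -0.119] j6 -0.974 e6 0.195 op 0.0593
time_s: 7.67
position: [0.5131, 0.0396, 0.1868]
ee_rot: [-0.0, 0.893, 0.45, 0.0]
ft_force: [0.6, 0.5, 1.2]
opening: 0.0594
t 7.67 yaw 53.47 pos [0.5131 0.0396 0.1868] F [0.58 0.51 1.23] M [-0.319  0.06  -0.232] j6 -0.905 e6 0.128 op 0.0594
time_s: 7.83
position: [0.5131, 0.0396, 0.1869]
ee_rot: [-0.0, 0.901, 0.434, 0.0]
ft_force: [1.3, -0.3, 0.8]
opening: 0.0592
t 7.83 yaw 51.49 pos [0.5131 0.0396 0.1869] F [ 1.29 -0.3   0.76] M [-0.246 -0.001 -0.066] j6 -0.87 e6 0.25 op 0.0592
```

Torque follows the click cycle as expected, with a bias of about -0.08 in Mz. The burrs can't meet before 71.6°, so I'll go on to 60° and sample at the detents.

```bash
python3 -m inch '[[0,0,0,0,0,2.5,0.05],[0,0,0,0,0,2.5,0.05],[0,0,0,0,0,0,0.05],[0,0,0,0,0,0,0.05]]'; python3 st.py
python3 -m inch '[[0,0,0,0,0,2.5,0.05],[0,0,0,0,0,2.5,0.05],[0,0,0,0,0,0,0.05],[0,0,0,0,0,0,0.05]]'; python3 st.py
python3 -m inch '[[0,0,0,0,0,2.5,0.05],[0,0,0,0,0,2.5,0.05],[0,0,0,0,0,0,0.05],[0,0,0,0,0,0,0.05]]'; python3 st.py
python3 -m inch '[[0,0,0,0,0,2.5,0.05],[0,0,0,0,0,2.5,0.05],[0,0,0,0,0,0,0.05],[0,0,0,0,0,0,0.05]]'; python3 st.py
python3 -m inch '[[0,0,0,0,0,0,0.05]]'; python3 st.py
python3 -m inch '[[0,0,0,0,0,0,0.05]]'; python3 st.py
python3 -m inch '[[0,0,0,0,0,2.5,0.05],[0,0,0,0,0,2.5,0.05],[0,0,0,0,0,0,0.05],[0,0,0,0,0,0,0.05]]'; python3 st.py
python3 -m inch '[[0,0,0,0,0,2.5,0.05],[0,0,0,0,0,2.5,0.05],[0,0,0,0,0,0,0.05],[0,0,0,0,0,0,0.05]]'; python3 st.py
python3 -m inch '[[0,0,0,0,0,2.5,0.05],[0,0,0,0,0,2.5,0.05],[0,0,0,0,0,0,0.05],[0,0,0,0,0,0,0.05]]'; python3 st.py
python3 -m inch '[[0,0,0,0,0,2.5,0.05],[0,0,0,0,0,2.5,0.05],[0,0,0,0,0,0,0.05],[0,0,0,0,0,0,0.05]]'; python3 st.py
```

```text
time_s: 8.17
position: [0.5131, 0.0397, 0.1869]
ee_rot: [-0.0, 0.919, 0.395, 0.0]
ft_force: [0.3, 1.6, 0.7]
opening: 0.0596
t 8.17 yaw 46.57 pos [0.5131 0.0397 0.1869] F [0.33 1.64 0.67] M [-0.113 -0.156  0.036] j6 -0.785 e6 0.063 op 0.0596
time_s: 8.5
position: [0.5132, 0.0398, 0.1869]
ee_rot: [-0.0, 0.935, 0.355, 0.001]
ft_force: [3.1, 2.2, 0.9]
opening: 0.0595
t 8.5 yaw 41.55 pos [0.5132 0.0398 0.1869] F [3.09 2.2  0.87] M [ 0.046 -0.22  -0.103] j6 -0.697 e6 -0.013 op 0.0595
time_s: 8.83
position: [0.5133, 0.0399, 0.1869]
ee_rot: [-0.0, 0.95, 0.314, 0.001]
ft_force: [3.8, 3.1, -0.2]
opening: 0.0592
t 8.83 yaw 36.55 pos [0.5133 0.0399 0.1869] F [ 3.75  3.12 -0.19] M [ 0.317 -0.421 -0.063] j6 -0.61 e6 0.038 op 0.0592
time_s: 9.17
position: [0.5134, 0.04, 0.1868]
ee_rot: [-0.0, 0.962, 0.272, 0.001]
ft_force: [5.0, 3.6, -1.5]
opening: 0.059
t 9.17 yaw 31.53 pos [0.5134 0.04   0.1868] F [ 5.01  3.59 -1.46] M [ 0.358 -0.433 -0.089] j6 -0.522 e6 -0.022 op 0.059
time_s: 9.25
position: [0.5135, 0.04, 0.1869]
ee_rot: [-0.0, 0.962, 0.272, 0.001]
ft_force: [4.6, 4.1, -1.6]
opening: 0.0592
t 9
[... 649 characters left out ...]
869]
ee_rot: [-0.0, 0.982, 0.187, 0.001]
ft_force: [5.2, 3.5, -0.7]
opening: 0.0594
t 10.0 yaw 21.53 pos [0.5137 0.0401 0.1869] F [ 5.22  3.45 -0.68] M [ 0.447 -0.52  -0.1  ] j6 -0.348 e6 -0.004 op 0.0594
time_s: 10.33
position: [0.5138, 0.0401, 0.1869]
ee_rot: [-0.001, 0.99, 0.144, 0.001]
ft_force: [5.4, 4.2, -1.0]
opening: 0.0592
t 10.33 yaw 16.53 pos [0.5138 0.0401 0.1869] F [ 5.35  4.18 -0.99] M [ 0.463 -0.615  0.011] j6 -0.26 e6 0.032 op 0.0592
time_s: 10.67
position: [0.514, 0.0401, 0.1869]
ee_rot: [-0.001, 0.995, 0.1, 0.001]
ft_force: [5.8, 4.2, -1.7]
opening: 0.059
t 10.67 yaw 11.52 pos [0.514  0.0401 0.1869] F [ 5.81  4.24 -1.74] M [ 0.527 -0.641 -0.02 ] j6 -0.173 e6 -0.003 op 0.059
```

Side force has grown to about 7 N, so I'll relieve it, then go on in finer steps with averaged torque readings.

```bash
cat > av.py <<'E'
from h import *
M=[];F=[];E=[]
for k in range(5):
    robot.grab_frame("wrist");s=robot.get_state();M.append(s["wrist_torque"]);F.append(s["ft_force"]);E.append(s["joint_efforts"][5])
m=rot(s["ee_rot"]).as_matrix();yaw=np.degrees(np.arctan2(m[1,0],m[0,0]))
M=np.array(M)
print("t",round(s["time_s"],2),"turned",round(71.43-yaw,2),"pos",s["position"].round(4),"F",np.mean(F,0).round(1),"Mz",M[:,2].mean().round(3),"+-",M[:,2].std().round(3),"e6",np.mean(E).round(3),"op",round(s["opening"],4))
E
python3 -m inch '[[0.0017,-0.0007,0,0,0,0,0.05],[0,0,0,0,0,0,0.05]]'>/dev/null; python3 av.py
python3 -m inch '[[0,0,0,0,0,2.5,0.05],[0,0,0,0,0,0,0.05]]'|head -1; python3 av.py
python3 -m inch '[[0,0,0,0,0,2.5,0.05],[0,0,0,0,0,0,0.05]]'|head -1; python3 av.py
python3 -m inch '[[0,0,0,0,0,2.5,0.05],[0,0,0,0,0,0,0.05]]'|head -1; python3 av.py
python3 -m inch '[[0,0,0,0,0,2.5,0.05],[0,0,0,0,0,0,0.05]]'|head -1; python3 av.py
```

```text
t 11.08 turned 59.99 pos [0.514  0.0402 0.1868] F [-0.4 -0.1  3.2] Mz 0.01 +- 0.01 e6 0.011 op 0.0594
time_s: 11.25
t 11.5 turned 62.46 pos [0.5141 0.0402 0.1868] F [-1.6 -0.7  5. ] Mz 0.002 +- 0.02 e6 0.05 op 0.0598
time_s: 11.67
t 11.92 turned 64.94 pos [0.5141 0.0402 0.1868] F [-1.7 -1.1  5.3] Mz 0.005 +- 0.039 e6 0.04 op 0.0595
time_s: 12.08
t 12.33 turned 67.41 pos [0.5142 0.0403 0.1868] F [-1.1 -1.3  5.3] Mz -0.007 +- 0.05 e6 0.022 op 0.0593
time_s: 12.5
t 12.75 turned 69.87 pos [0.5143 0.0403 0.1868] F [-1.4 -0.4  5.2] Mz 0.056 +- 0.012 e6 0.08 op 0.0597
```

```bash
python3 - <<'E'
from h import *
f=robot.grab_frame("wrist");g=robot.grab_frame("scene");t=robot.grab_frame("top")
a=cv2.resize(f["img"][120:340,150:400][:,:,::-1],(500,440))
b=cv2.resize(g["img"][195:265,170:235][:,:,::-1],(290,440),interpolation=cv2.INTER_CUBIC)
cv2.imwrite("pics/chk.png",np.hstack([a,b]))
E
```

```text
(no output)
```

View pics/chk.png

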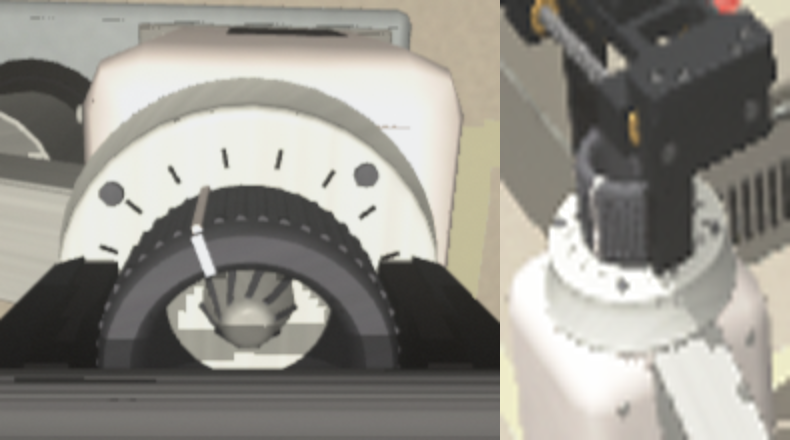

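The white index line keeps the same angle to the jaws, so the ring turns with the gripper and isn't slipping. I'll continue in guarded steps, and the chain will abort once the torque rises.

```bash
cat >> av.py <<'E'
import sys
if M[:,2].mean()>float(sys.argv[1] if len(sys.argv)>1 else 9): print("RISE");sys.exit(1)
E
python3 -m inch '[[0,0,0,0,0,2.5,0.05],[0,0,0,0,0,0,0.05]]'>/dev/null; python3 av.py .13 &&
python3 -m inch '[[0,0,0,0,0,2.5,0.05],[0,0,0,0,0,0,0.05]]'>/dev/null && python3 av.py .13 &&
python3 -m inch '[[0,0,0,0,0,2.5,0.05],[0,0,0,0,0,0,0.05]]'>/dev/null && python3 av.py .13 &&
python3 -m inch '[[0,0,0,0,0,2.5,0.05],[0,0,0,0,0,0,0.05]]'>/dev/null && python3 av.py .13 &&
python3 -m inch '[[0,0,0,0,0,2.5,0.05],[0,0,0,0,0,0,0.05]]'>/dev/null && python3 av.py .13 &&
python3 -m inch '[[0,0,0,0,0,2.5,0.05],[0,0,0,0,0,0,0.05]]'>/dev/null && python3 av.py .13 &&
python3 -m inch '[[0,0,0,0,0,2.5,0.05],[0,0,0,0,0,0,0.05]]'>/dev/null && python3 av.py .13 &&
python3 -m inch '[[0,0,0,0,0,2.5,0.05],[0,0,0,0,0,0,0.05]]'>/dev/null && python3 av.py .13
```

```text
t 13.32 turned 72.35 pos [0.5144 0.0403 0.1868] F [-1.4 -1.2  4.7] Mz 0.003 +- 0.019 e6 0.044 op 0.0593
t 13.73 turned 74.86 pos [0.5144 0.0403 0.1868] F [-0.8 -1.6  5.1] Mz -0.043 +- 0.026 e6 -0.002 op 0.0591
t 14.15 turned 77.43 pos [0.5145 0.0403 0.1868] F [-0.7 -1.9  4.9] Mz -0.041 +- 0.03 e6 0.009 op 0.0591
t 14.57 turned 79.96 pos [0.5146 0.0403 0.1868] F [ 0.5 -2.8  4.9] Mz -0.029 +- 0.045 e6 0.017 op 0.0592
t 14.98 turned 82.47 pos [0.5146 0.0403 0.1868] F [ 1.3 -3.5  4.4] Mz 0.019 +- 0.04 e6 0.049 op 0.0597
t 15.4 turned 84.96 pos [0.5147 0.0403 0.1868] F [ 2.7 -4.3  4.1] Mz 0.049 +- 0.017 e6 0.065 op 0.0594
t 15.82 turned 87.47 pos [0.5147 0.0403 0.1868] F [ 3.  -4.4  3.9] Mz 0.019 +- 0.049 e6 0.031 op 0.059
t 16.23 turned 89.99 pos [0.5148 0.0402 0.1868] F [ 3.3 -4.5  3. ] Mz -0.082 +- 0.007 e6 -0.056 op 0.0597
```

```bash

python3 -m inch '[[0,0,0,0,0,2.5,0.05],[0,0,0,0,0,0,0.05]]'>/dev/null; python3 av.py .13 &&
python3 -m inch '[[0,0,0,0,0,2.5,0.05],[0,0,0,0,0,0,0.05]]'>/dev/null && python3 av.py .13 &&
python3 -m inch '[[0,0,0,0,0,2.5,0.05],[0,0,0,0,0,0,0.05]]'>/dev/null && python3 av.py .13 &&
python3 -m inch '[[0,0,0,0,0,2.5,0.05],[0,0,0,0,0,0,0.05]]'>/dev/null && python3 av.py .13 &&
python3 -m inch '[[0,0,0,0,0,2.5,0.05],[0,0,0,0,0,0,0.05]]'>/dev/null && python3 av.py .13 &&
python3 -m inch '[[0,0,0,0,0,2.5,0.05],[0,0,0,0,0,0,0.05]]'>/dev/null && python3 av.py .13 &&
python3 -m inch '[[0,0,0,0,0,2.5,0.05],[0,0,0,0,0,0,0.05]]'>/dev/null && python3 av.py .13 &&
python3 -m inch '[[0,0,0,0,0,2.5,0.05],[0,0,0,0,0,0,0.05]]'>/dev/null && python3 av.py .13
```

```text
t 16.65 turned 92.49 pos [0.5149 0.0402 0.1868] F [ 3.2 -4.5  3.7] Mz -0.097 +- 0.016 e6 -0.056 op 0.0593
t 17.07 turned 94.98 pos [0.5149 0.0402 0.1868] F [ 4.  -4.6  3.1] Mz -0.011 +- 0.03 e6 0.026 op 0.0593
t 17.48 turned 97.49 pos [0.515  0.0402 0.1868] F [ 4.4 -5.   3.6] Mz -0.01 +- 0.025 e6 -0.006 op 0.0592
t 17.9 turned 99.99 pos [0.5151 0.0402 0.1868] F [ 3.9 -5.1  3. ] Mz -0.061 +- 0.024 e6 -0.005 op 0.0595
t 18.32 turned 102.48 pos [0.5151 0.0401 0.1868] F [ 4.2 -5.1  3.3] Mz 0.02 +- 0.023 e6 0.031 op 0.0594
t 18.73 turned 104.98 pos [0.5152 0.04   0.1868] F [ 4.5 -5.   3.1] Mz -0.002 +- 0.022 e6 0.054 op 0.0593
t 19.15 turned 107.48 pos [0.5152 0.04   0.1868] F [ 4.7 -5.6  2.4] Mz -0.005 +- 0.04 e6 0.039 op 0.0593
t 19.57 turned 109.97 pos [0.5153 0.04   0.1869] F [ 4.9 -5.5  3. ] Mz 0.041 +- 0.021 e6 0.09 op 0.0594
```

```bash

python3 -m inch '[[0,0,0,0,0,2.5,0.05],[0,0,0,0,0,0,0.05]]'>/dev/null; python3 av.py .13 &&
python3 -m inch '[[0,0,0,0,0,2.5,0.05],[0,0,0,0,0,0,0.05]]'>/dev/null && python3 av.py .13 &&
python3 -m inch '[[0,0,0,0,0,2.5,0.05],[0,0,0,0,0,0,0.05]]'>/dev/null && python3 av.py .13 &&
python3 -m inch '[[0,0,0,0,0,2.5,0.05],[0,0,0,0,0,0,0.05]]'>/dev/null && python3 av.py .13 &&
python3 -m inch '[[0,0,0,0,0,2.5,0.05],[0,0,0,0,0,0,0.05]]'>/dev/null && python3 av.py .13 &&
python3 -m inch '[[0,0,0,0,0,2.5,0.05],[0,0,0,0,0,0,0.05]]'>/dev/null && python3 av.py .13 &&
python3 -m inch '[[0,0,0,0,0,2.5,0.05],[0,0,0,0,0,0,0.05]]'>/dev/null && python3 av.py .13 &&
python3 -m inch '[[0,0,0,0,0,2.5,0.05],[0,0,0,0,0,0,0.05]]'>/dev/null && python3 av.py .13
```

```text
t 19.98 turned 112.48 pos [0.5154 0.0399 0.1868] F [ 5.  -5.8  2.9] Mz 0.041 +- 0.023 e6 0.059 op 0.059
t 20.4 turned 114.98 pos [0.5154 0.0399 0.1869] F [ 5.1 -6.   2.3] Mz -0.01 +- 0.031 e6 0.023 op 0.0593
t 20.82 turned 117.49 pos [0.5155 0.0399 0.1868] F [ 5.2 -5.8  2. ] Mz -0.017 +- 0.031 e6 -0.003 op 0.0593
t 21.23 turned 119.99 pos [0.5155 0.0398 0.1868] F [ 5.4 -6.8  2.2] Mz -0.039 +- 0.021 e6 0.0 op 0.0592
t 21.65 turned 122.47 pos [0.5156 0.0398 0.1869] F [ 5.9 -6.2  2.3] Mz 0.068 +- 0.01 e6 0.097 op 0.0595
t 22.07 turned 124.95 pos [0.5156 0.0397 0.1868] F [ 5.8 -6.6  1.9] Mz 0.166 +- 0.021 e6 0.214 op 0.0592
RISE
```

```bash

python3 -m inch '[[0,0,0,0,0,1.5,0.05],[0,0,0,0,0,0,0.05]]'>/dev/null; python3 av.py .27 &&
python3 -m inch '[[0,0,0,0,0,1,0.05],[0,0,0,0,0,0,0.05]]'>/dev/null && python3 av.py .27
```

```text
t 22.48 turned 126.45 pos [0.5156 0.0397 0.1868] F [ 5.8 -6.7  1.9] Mz 0.193 +- 0.012 e6 0.215 op 0.0595
t 22.9 turned 127.43 pos [0.5156 0.0397 0.1868] F [ 6.1 -6.5  1.9] Mz 0.279 +- 0.013 e6 0.298 op 0.059
RISE
```

```bash

python3 -m inch '[[0,0,0,0,0,1,0.05],[0,0,0,0,0,0,0.05]]'>/dev/null; python3 av.py
```

```text
t 23.32 turned 128.44 pos [0.5157 0.0396 0.1869] F [ 5.7 -7.1  1.6] Mz 0.257 +- 0.028 e6 0.267 op 0.0592
```

Firm stop reached: 0.26–0.28 N m at about 128.4° (-2.24 rad, 6.4 clicks), with first contact near 122°. Three clicks back from there crosses the humps at 110°, 90° and 70° and rests at 60°, so I'll turn back 68.4°.

```bash

python3 -m inch '[[0,0,0,0,0,-4,0.05],[0,0,0,0,0,-4,0.05],[0,0,0,0,0,-4,0.05],[0,0,0,0,0,-4,0.05],[0,0,0,0,0,-4,0.05],[0,0,0,0,0,-4,0.05],[0,0,0,0,0,0,0.05],[0,0,0,0,0,0,0.05]]'>/dev/null; python3 av.py
python3 -m inch '[[0,0,0,0,0,-4,0.05],[0,0,0,0,0,-4,0.05],[0,0,0,0,0,-4,0.05],[0,0,0,0,0,-4,0.05],[0,0,0,0,0,-4,0.05],[0,0,0,0,0,-4,0.05],[0,0,0,0,0,0,0.05],[0,0,0,0,0,0,0.05]]'>/dev/null; python3 av.py
python3 -m inch '[[0,0,0,0,0,-4,0.05],[0,0,0,0,0,-4,0.05],[0,0,0,0,0,-4,0.05],[0,0,0,0,0,-4,0.05],[0,0,0,0,0,-4,0.05],[0,0,0,0,0,-0.4,0.05],[0,0,0,0,0,0,0.05],[0,0,0,0,0,0,0.05]]'>/dev/null; python3 av.py
```

```text
t 24.23 turned 104.45 pos [0.5152 0.0401 0.1868] F [ 4.  -4.9  2.7] Mz 0.157 +- 0.033 e6 0.164 op 0.0595
t 25.15 turned 80.6 pos [0.5145 0.0403 0.1868] F [ 2.8 -4.3  4.6] Mz 0.131 +- 0.022 e6 0.11 op 0.0593
t 26.07 turned 60.21 pos [0.514  0.0403 0.1868] F [ 0.6 -4.   5.5] Mz 0.02 +- 0.026 e6 0.05 op 0.0591
```

```bash
python3 - <<'E'
from h import *
f=robot.grab_frame("wrist")
a=cv2.resize(f["img"][120:340,130:400][:,:,::-1],(736,600),interpolation=cv2.INTER_CUBIC)
cv2.imwrite("pics/chk2.png",a)
c=np.array([.5137,.0398]);
for (u,v) in [(0,0)]: pass
m=rot(robot.get_state()["ee_rot"]).as_matrix();print(np.degrees(np.arctan2(m[1,0],m[0,0])))
E
```

```text
11.221819075187696
```

View pics/chk2.png

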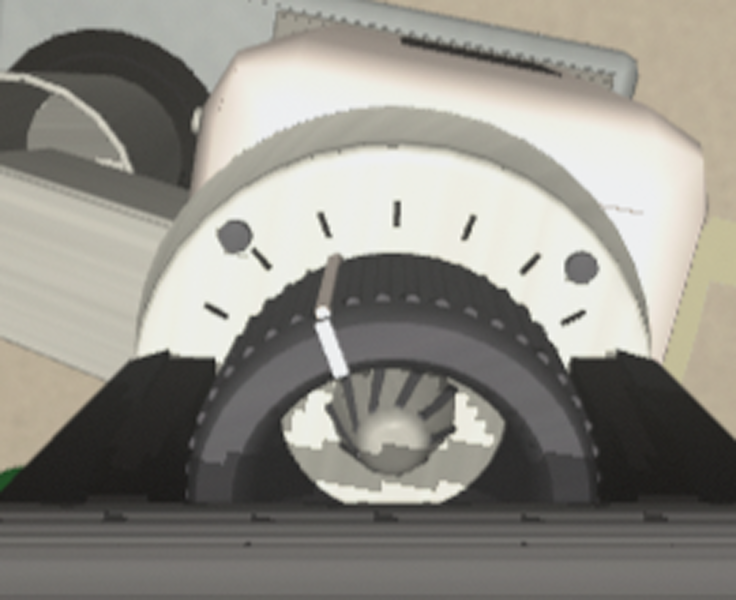

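The index line lies on the head mark at (323,222), so the ring sits in a detent. Releasing, then rising straight up.

```bash
python3 -m inch '[[0,0,0,0,0,0,0.05],[0,0,0,0,0,0,0.062],[0,0,0,0,0,0,0.075],[0,0,0,0,0,0,0.088],[0,0,0,0,0,0,0.088],[0,0,0,0,0,0,0.088],[0,0,0,0,0,0,0.088],[0,0,0,0,0,0,0.088]]' 5; python3 st.py
python3 -m inch '[[0,0,-0.01,0,0,0,0.088],[0,0,-0.02,0,0,0,0.088],[0,0,-0.03,0,0,0,0.088],[0,0,-0.03,0,0,0,0.088],[0,0,-0.03,0,0,0,0.088],[0,0,0,0,0,0,0.088]]'; python3 - <<'E'
from h import *
f=robot.grab_frame("wrist");cv2.imwrite("pics/w5.png",f["img"][:,:,::-1]);t=robot.grab_frame("top");g=robot.grab_frame("scene")
cv2.imwrite("pics/fin.png",np.hstack([cv2.resize(f["img"][150:270,200:340][:,:,::-1],(700,600),interpolation=cv2.INTER_CUBIC)]))
cv2.imwrite("pics/g5.png",g["img"][:,:,::-1])
E
```

```text
time_s: 26.78
position: [0.5142, 0.0406, 0.1866]
ee_rot: [-0.0, 0.995, 0.099, -0.0]
ft_force: [0.4, -0.3, -0.6]
opening: 0.0877
t 26.78 yaw 11.31 pos [0.5142 0.0406 0.1866] F [ 0.41 -0.28 -0.57] M [-0.006 -0.028  0.   ] j6 -0.167 e6 0.001 op 0.0877
time_s: 27.28
position: [0.5178, 0.0406, 0.3152]
ee_rot: [0.0, 0.995, 0.099, 0.006]
ft_force: [1.0, -0.5, 0.7]
opening: 0.0878
```

View pics/fin.png

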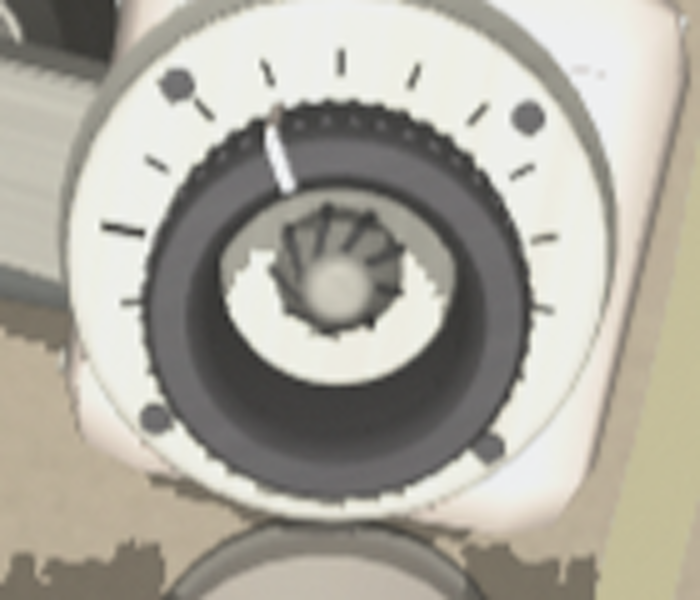

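View pics/g5.png

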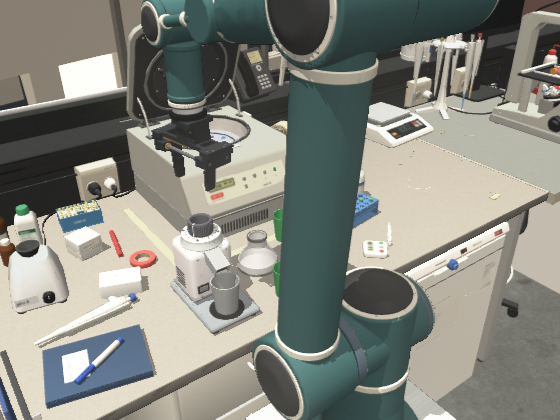

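The enlarged crop shows the index line on the third mark, (268,72), clockwise from the long zero mark at (122,228), so the ring rests at -3 clicks. The scene view shows the cup, hopper and timer where they were.

```bash
python3 -m inch '[[0,0,0,0,0,0,0.088],[0,0,0,0,0,0,0.088],[0,0,0,0,0,0,0.088]]'; python3 -c "
from bench import robot
print(robot.close_job())"
```

```text
time_s: 27.68
position: [0.5135, 0.0404, 0.305]
ee_rot: [-0.0, 0.995, 0.099, -0.002]
ft_force: [-0.8, 0.0, 0.5]
opening: 0.0878
the job is handed in; nothing more can be done
None
```

I turned the ring clockwise to a firm stop, backed it off three clicks, let go and handed the job in at 27.7 s.

- **Stop:** the torque began to climb near 121–122°. I stopped at 128.4° (-2.24 rad, 6.4 clicks), where I read 0.26–0.28 N m, well under the 0.5 N m damage limit.
- **Back-off:** I turned back 68.4°, over three click humps, to rest at -3 clicks. Because the stop fell between clicks, I counted humps passed. Counting resting positions from the stop would have given -4 instead.
- **Final checks:** after release, the index line sits on the third mark from zero, so the grip had not slipped. The gripper is clear of the mill. In the scene view the cup, hopper and timer looked unmoved.
- **Readings that disagreed:** while gripped, the wrist torque carried a varying error of up to about 0.1 N m and showed the click pattern only weakly. Two readings on the way back (0.157 and 0.131 N m) did not fit the expected pattern, so I relied on the mark check for the final position.

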